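# Hold a railing finial centred in its post for tacking

### The arm

A 6-joint arm with a two-finger parallel gripper is mounted at the origin on the work surface. World frame = base frame: x ahead of the robot, y to its left, z up, the work surface at z = 0. Lengths are in m, angles in rad, forces in N, time in s.
With the tool pointing down it reaches from about 0.3 to 0.875 m from the base axis. Payload 6.4 kg.
Tool frame: the origin (TCP) lies midway between the tips of the shut fingers; the grasp point (between the pads) lies 19 mm behind it; z points along the fingers, y is the line along which they close (so a half turn about z gives the same grasp; the last joint's range is limited). The gripper opens to 85 mm and grips with 20 to 120 N. Pads are 22 mm wide; open, the fingers measure 114 mm over their backs; the gripper's body (76 mm by 85 mm) begins 54 mm behind the grasp point. The pads swing forward as they close: fully open they stand 13 mm farther back than shut.
Start: joints at [-1.523, 0.181, 1.607, -0, 1.354, -0.206], TCP at [0.144, -0.557, 0.231] pointing down, gripper open.
Joint ranges: [-2.99, 2.99], [-0.89, 2.07], [0.3, 2.58], [-1.14, 4.28], [0, 2.63], [-3.12, 3.12]. Speed limits (rad/s): [2.57, 2.57, 3.01, 3.14, 3.14, 3.14].

### API

Orientations are given as a unit quaternion [w, x, y, z].
In Python, from bench import ctrl gives the robot as it stands.
- The arm moves only by the tool drive_tool, never from a script. Its argument "plan" is a list that holds one entry, the list of rows, each a list of 4 numbers: the shift along the tool's x, y, z scaled (see below), then the turn about the tool's z scaled (see below). In form: [[[x, y, z, roll], ...]]. A call has 1 to 12 rows; each row is the pose to reach, as a shift and turn from the pose commanded when the call began, along the tool's axes at that moment, turning the shorter way round; what a row does not reach only later rows make up. The controller multiplies each number of a shift by 400 mm and each number of a turn by 180 degrees. A row lasts 1/12 s, in which the tool goes at most 41.7 mm and 7.16 degrees, less where a joint would pass 70% of its speed; a pose out of reach is approached as far as the arm can. A call with a number of a shift or a turn outside -1 to 1 is refused whole. A call with a gripper value outside its range is refused whole. "jaw" is the closure, from 0 (fully open) to 1 (shut), set as the call begins (left out, the last holds). The fingers move at their own pace and stop on an object; the grip force is fixed at half the most. Time passes only in rows, so rows that repeat a pose let the fingers close. It gives the time, the measured TCP pose, the force, the opening and the grip force at its end, in the units of the state.
- ctrl.get_obs(): the state, without advancing time (a new reading comes with each control period).
- ctrl.camera(name): name is "side" or "top" or "wrist"; returns (picture, depth): 400x640x3 uint8, red, green, blue; 400x640 float32, m along the optical axis (not along the pixel's ray), 0 where there is no reading.
- ctrl.camera_info(name): a dict with "camera_matrix" (3x3 intrinsics, pixels), "R" (3x3) and "t" (3): a world point X has camera coordinates R X + t; the wrist camera has in their place "T_tool_cam" (4x4, takes a point from camera to tool coordinates, whose origin is the TCP and whose axes are the flange's). Camera axes: x right, y down, z forward; pixel columns grow to the right and rows downward; lengths in m; the calibration is good to about 2 mm. The wrist camera is an equidistant fisheye: a pixel r from the principal point sees the ray r / f radians off the axis. A picture is of the moment at which its call begins: read the wrist's pose just before it. camera_info takes no time and is no camera call.
- ctrl.hand_in(): hands the job in; it is judged then, once.
The state is a dict: "time_s": time; "q": joint angles; "dq": joint speeds; "joint_efforts": joint torques, N m; "eef_pos": TCP position; "eef_rot": TCP orientation; "wrist_force": force on the tool from outside, world axes, zero at the start; "torque": the same for the moment, N m; "opening": opening from 0.0 (shut) to 1.0 (fully open); "grasp_force": force on a finger pad.
Only numpy, scipy, OpenCV 4.12 (cv2) and the standard library are available. Lean on these libraries where they do the work, as an engineer would, in place of code of your own. Each camera call takes 0.05 s, during which the arm holds its last target. There are 200 camera calls.

### The job

By its black handle, wind the red handwheel one full turn anticlockwise (seen from above), as far as its stop, so that the yellow cover plate slides off the hole in the post; do not push the cover itself. Then lift the blue-grey finial with the yellow band out of the rack and lower its stem into the hole without touching the post, until the yellow band is at the hole's rim. Finish while holding it there, still, upright and centred with an even gap all round, ready for tack welding; leave the other things on the table alone.

Things in the scene. Friction and masses are not known exactly. Their poses are not given: they have to be found in the camera images.
- fixture: Fixed bench clamp with the railing post. Origin: on the table under the centre of the post's hole; z up, y from the post towards the handwheel. Base plate 100 (x) by 320 (y) by 12 mm, from y = -65 to +255 mm. Post: upright rust-brown square steel bar, 64 x 64 mm, 90 mm tall, with a round 26 mm hole straight down its middle to the base.
- hole_mouth (a point): Centre of the upper rim of the post's hole, 90 mm above the table; the hole (26 mm, vertical) goes down from here. z up.
- wheel_centre (a point): Centre of the red handwheel, on its upright axis, level with the rim, 120 mm above the table and 140 mm from the hole's axis. Rim: 100 mm across its centre line, 10 mm thick.
- handle_mid (a point): Mid-height of the wheel's upright black crank handle: a 22 mm thick, 45 mm tall round handle, spanning 130 to 175 mm above the table, 50 mm from the wheel's axis; this point is 152.5 mm above the table. It spins freely on its stud, so a gripper that holds it need not turn as it goes round.
- wheel (a joint): Turn of the handwheel, rad: 0 at the start (cover shut, handle on the side away from the post), grows anticlockwise seen from above, to a stop at 6.283 (one full turn, cover fully open). About 2 N at the handle turns it; it stays where it is left.
- cover_top (a point): Middle of the top face of the yellow cover plate; over the hole while shut.
- cover: Yellow cover plate, 46 x 46 x 5 mm, over the hole at the start, its top 96 mm above the table; origin 6 mm below its top face. A rack-and-pinion links it to the wheel: each radian of turn slides it 10 mm towards the wheel (63 mm for the full turn, leaving the hole well clear).
- rack: Fixed plywood rack, origin on the table under its middle. Its shelf is 70 (x) by 180 (y) by 10 mm, top 120 mm above the table, with two 21 mm through holes at y = -50 and +50 mm in which two finials hang by their collars, either way round.
- finial: Blue-grey iron finial with a yellow band, 0.4 kg, 160 mm long, upright. Origin: centre of the stem's lower tip; z up. Stem 14 mm thick, 100 mm long; band 45 to 65 mm above the tip; collar 36 mm across at 100 to 110 mm; above it the grip, a 26 mm cylinder from 110 to 150 mm, rounded over to 160 mm. It hangs by its collar on the rack's shelf, tip 20 mm above the table.
- band_mid (a point): Middle of the yellow band, on the finial's axis, 55 mm above the tip.
- grip_mid (a point): Where to grip the finial, on its axis, 132 mm above the tip.
- old_finial: Rusty brown finial with a ball top (34 mm ball, no band), same stem and collar; its top is 172 mm above the table, hanging in the rack's other hole. Bystander. Origin: stem tip.
- hammer: Hammer lying beyond the fixture. Bystander.
- tape: Black roll of tape, 96 mm across, 45 mm high, lying flat beyond the handwheel. Bystander.
- offcut: Dark steel round offcut, 36 mm across, 50 mm tall, standing. Bystander.
- collar: Rust-brown ring, 64 mm across, 20 mm high. Bystander.
- wrench: Wrench lying beyond the rack. Bystander.
- baluster_cap: Grey turned cap, 60 mm across, 58 mm high, standing. Bystander.
Not all that is in view belongs to the job. Leave any orange or purple look-alike of the finial alone.

How it is judged:
By the outcome, as a careful person would: the job done as asked, in the order asked, and still so for the second after the job is handed in, while the arm keeps its last pose, push and grip.
It also fails if it takes over 72 s, if anything falls off the work surface, if the arm or the gripper's body presses on something with over 40 N, if the wrist force passes 120 N, or if a joint passes its speed limit or range.

## Working session

There is one attempt and no reset: what is moved stays moved. The work goes in short steps, Python scripts to look and compute and a tool call to move; the robot and the scene stay as the last step left them, time stands still between calls to the robot, and variables do not carry over. Pictures are saved under pics/ and viewed, at most 10 in all, crops included, and the job is handed in when it is done.

Besides the shell and the picture viewer there is one more tool, called after "Emit:" by a JSON object that holds its "method" and its "body", one argument or row to a line. drive_tool: Moves the arm, as the interface text tells. Its arguments: {"type":"object","properties":{"plan":{"type":"array"},"jaw":{"type":"number"}},"required":["plan"]}

```bash
mkdir -p pics; ls
cat > h.py <<'E'
import numpy as np, cv2
from bench import ctrl
from scipy.spatial.transform import Rotation as Ro
def shot(n,f=None):
    p,d=ctrl.camera(n)
    if f: cv2.imwrite('pics/'+f,p[:,:,::-1])
    return p,d
def world(n,d):
    i=ctrl.camera_info(n);K=np.array(i['camera_matrix']);R=np.array(i['R']);t=np.array(i['t'])
    v,u=np.mgrid[:d.shape[0],:d.shape[1]]
    c=np.stack([(u-K[0,2])/K[0,0]*d,(v-K[1,2])/K[1,1]*d,d],-1)
    return (c-t)@R
E
python3 - <<'E'
from h import *
print(ctrl.get_obs())
for n in ['top','side']:
    p,d=shot(n,n+'0.png'); X=world(n,d); np.savez(n+'0.npz',p=p,d=d,X=X); print(ctrl.camera_info(n))
print(ctrl.camera_info('wrist'))
E
```

```text
pics
{'time_s': 0.0, 'q': array([-1.52331445e+00,  1.81555306e-01,  1.60803586e+00,  2.84550158e-05,
        1.35381334e+00, -2.06294009e-01]), 'dq': array([-0.00138134,  0.00119437, -0.0016983 ,  0.00068784, -0.00034522,
       -0.00024701]), 'joint_efforts': array([-2.60633287e-04, -4.44863999e+01, -3.51336157e+01, -2.24174860e-04,
        9.08530637e-03,  3.73162425e-05]), 'eef_pos': array([ 0.14436129, -0.55599418,  0.23036269]), 'eef_rot': array([-9.01967370e-04,  9.91960502e-01,  1.26544620e-01,  8.57076150e-05]), 'wrist_force': array([ 0.03226549, -0.5910412 ,  0.26354565]), 'torque': array([ 0.03230661, -0.02826828, -0.04664229]), 'grasp_force': 0.0, 'opening': 0.9996752473175747}
{'camera_matrix': array([[373.46694881,   0.        , 321.67543308],
       [  0.        , 373.46694881, 188.59850792],
       [  0.        ,   0.        ,   1.        ]]), 'R': array([[ 0.01206174, -0.99990728, -0.00632078],
       [-0.99388375, -0.01129467, -0.10985228],
       [ 0.1097707 ,  0.00760713, -0.99392783]]), 't': array([0.04681524, 0.56837323, 1.075335  ])}
{'camera_matrix': array([[42
[... 177 characters left out ...]
14701,  0.00596231],
       [-0.12162121, -0.59426911, -0.7950173 ],
       [ 0.16902369,  0.77686488, -0.60655746]]), 't': array([-0.5575226 ,  0.17787399,  0.97989017])}
{'camera_matrix': array([[309.70691629,   0.        , 318.93376952],
       [  0.        , 309.70691629, 205.78641614],
       [  0.        ,   0.        ,   1.        ]]), 'T_tool_cam': array([[ 2.21853530e-04, -9.51278407e-01, -3.08333168e-01,
         7.84385328e-02],
       [ 9.99999954e-01,  1.47267164e-04,  2.65172401e-04,
         9.22683978e-04],
       [-2.06845428e-04, -3.08333213e-01,  9.51278396e-01,
        -1.43131429e-01],
       [ 0.00000000e+00,  0.00000000e+00,  0.00000000e+00,
         1.00000000e+00]])}
```

View pics/top0.png

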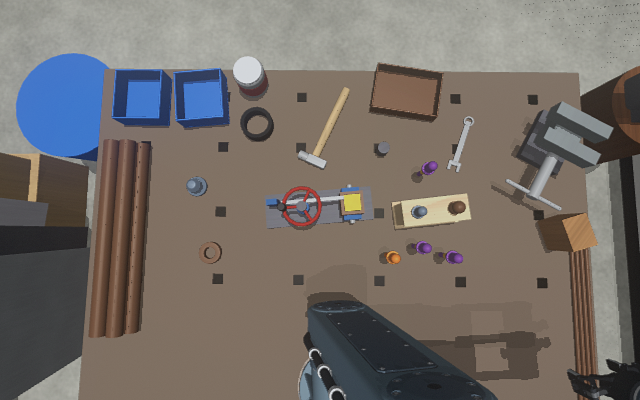

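View pics/side0.png

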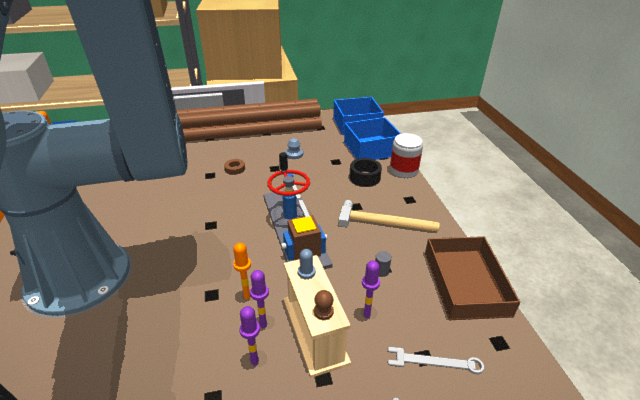

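Top view: wheel about (301,207), its handle (281,207), yellow cover (352,203), finial (419,212), ball-top finial (458,208). The orange and purple look-alikes stand near the rack.

Run:
```python
from h import *
from scipy.optimize import least_squares
for n in ['top','side']:
    f=np.load(n+'0.npz');X=f['X'];hsv=cv2.cvtColor(f['p'],cv2.COLOR_RGB2HSV);H,S,V=[hsv[...,k].astype(int) for k in range(3)]
    z=X[...,2]; v,u=np.mgrid[:400,:640]
    box=lambda a,b,c,d:(u>=a)&(u<=b)&(v>=c)&(v<=d)
    wb,cb,fb,hb,ob,pb=[box(270,330,180,235),box(335,368,190,215),box(408,432,195,226),box(270,292,195,218),box(445,470,196,220),box(385,475,190,235)] if n=='top' else [box(262,316,165,200),box(285,320,210,240),box(292,320,243,280),box(274,292,145,178),box(308,338,285,322),box(280,350,255,380)]
    def circ(P):
        s=least_squares(lambda a:np.hypot(P[:,0]-a[0],P[:,1]-a[1])-a[2],[*P[:,:2].mean(0),.05],loss='soft_l1',f_scale=.003); return s.x.round(4)
    m=wb&((H<8)|(H>172))&(S>150)&(V>60)&(z>.10)&(z<.14); P=X[m]; print(n,'wheel',m.sum(),P[:,2].mean().round(4),circ(P))
    m=cb&(H>20)&(H<35)&(S>150)&(abs(z-.096)<.012); P=X[m]
    r=cv2.minAreaRect((P[:,:2]*1000).astype(np.float32)); print('cover',m.sum(),np.median(P,0).round(4),r)
    for nm,b,lo,hi,rad in [('fin',fb,.134,.168,.013),('hand',hb,.133,.176,.011),('old',ob,.140,.18,.017),('handtop',hb,.168,.19,.011),('fintop',fb,.165,.19,.013)]:
        m=b&(z>lo)&(z<hi); P=X[m]
        if nm in('hand','handtop'): m&=(V<70); P=X[m]
        if len(P)<5: print(nm,len(P));continue
        s=least_squares(lambda a:np.hypot(P[:,0]-a[0],P[:,1]-a[1])-rad,P[:,:2].mean(0),loss='soft_l1',f_scale=.002)
        print(nm,len(P),P.mean(0).round(4),P[:,2].max().round(4),'fit',s.x.round(4))
    m=pb&(abs(z-.12)<.008)&(S>30)&(H<35); P=X[m]; print('shelf',len(P),P.mean(0).round(4),cv2.minAreaRect((P[:,:2]*1000).astype(np.float32)))
```

```text
top wheel 386 0.1251 [0.5101 0.1074 0.0481]
cover 83 [ 0.5242 -0.0374  0.0969] ((523.6793823242188, -31.532278060913086), (44.02397918701172, 41.98540496826172), 5.012197494506836)
fin 32 [ 0.4958 -0.196   0.1476] 0.1642 fit [ 0.4982 -0.2056]
hand 27 [0.5037 0.1548 0.1669] 0.1758 fit [0.5059 0.1579]
old 141 [ 0.5101 -0.3009  0.1669] 0.1763 fit [ 0.5119 -0.3089]
handtop 21 [0.5048 0.1575 0.1733] 0.1776 fit [0.5056 0.158 ]
fintop 82 [ 0.4978 -0.2032  0.1766] 0.1836 fit [ 0.4982 -0.209 ]
shelf 1392 [ 0.5039 -0.2515  0.121 ] ((504.71588134765625, -255.4226837158203), (70.12554168701172, 181.99488830566406), 7.230520725250244)
side wheel 414 0.122 [0.5103 0.1036 0.0483]
cover 279 [ 0.5241 -0.0347  0.0948] ((524.8778686523438, -28.78904151916504), (47.4029426574707, 56.46296691894531), 5.711608409881592)
fin 164 [ 0.4967 -0.2163  0.1517] 0.1679 fit [ 0.4984 -0.2062]
hand 115 [0.505  0.1486 0.1564] 0.1756 fit [0.5058 0.1573]
old 308 [ 0.5093 -0.3126  0.1628] 0.1729 fit [ 0.5118 -0.3021]
handtop 31 [0.5051 0.1515 0.1725] 0.1768 fit [0.5052 0.1607]
fintop 135 [ 0.4974 -0.2118  0.1733] 0.1798 fit [ 0.4992 -0.2038]
shelf 2241 [ 0.5033 -0.2727  0.1191] ((504.42095947265625, -255.7896270751953), (70.73847198486328, 183.622802734375), 7.163906097412109)
```

```bash
cat >> h.py <<'E'
def to(*P):
    o=ctrl.get_obs(); q=o['eef_rot']; R=Ro.from_quat([q[1],q[2],q[3],q[0]]).as_matrix()
    print('t',o['time_s'],'pos',o['eef_pos'].round(4),'F',o['wrist_force'].round(1),'tilt',R[:,2].round(4),'op',round(o['opening'],3),'q',o['q'].round(2))
    for p in P: print(p,((np.array(p)-o['eef_pos'])@R/.4).round(4))
E
python3 -c "
from h import *
to((.38,-.2,.25),(.506,.1575,.25))"
```

```text
t 0.1 pos [ 0.1444 -0.5561  0.2305] F [ 0.1 -0.8  0. ] tilt [-1.0e-04  1.7e-03 -1.0e+00] op 0.997 q [-1.52  0.18  1.61 -0.    1.35 -0.21]
(0.38, -0.2, 0.25) [ 0.7937 -0.7138 -0.0474]
(0.506, 0.1575, 0.25) [ 1.323  -1.4998 -0.046 ]
```

Emit:
{"method": "drive_tool", "body": {
  "plan": [
    [[0.79, -0.71, -0.05, 0], [0.79, -0.71, -0.05, 0], [0.79, -0.71, -0.05, 0], [0.79, -0.71, -0.05, 0], [0.79, -0.71, -0.05, 0], [0.79, -0.71, -0.05, 0], [0.79, -0.71, -0.05, 0], [0.79, -0.71, -0.05, 0], [0.79, -0.71, -0.05, 0], [0.79, -0.71, -0.05, 0], [0.79, -0.71, -0.05, 0], [0.79, -0.71, -0.05, 0]]
  ]
}}

```text
time_s: 1.1
eef_pos: [0.38, -0.2, 0.2513]
eef_rot: [-0.0, 0.992, 0.129, 0.0]
wrist_force: [0.6, 0.1, -0.6]
opening: 0.999
grasp_force: 0.0
```

Emit:
{"method": "drive_tool", "body": {
  "plan": [
    [[0.53, -0.79, 0, 0], [0.53, -0.79, 0, 0], [0.53, -0.79, 0, 0], [0.53, -0.79, 0, 0], [0.53, -0.79, 0, 0], [0.53, -0.79, 0, 0], [0.53, -0.79, 0, 0], [0.53, -0.79, 0, 0], [0.53, -0.79, 0, 0], [0.53, -0.79, 0, 0], [0.53, -0.79, 0, 0], [0.53, -0.79, 0, 0]]
  ]
}}

```text
time_s: 2.1
eef_pos: [0.5048, 0.1554, 0.2506]
eef_rot: [0.0, 0.992, 0.127, -0.001]
wrist_force: [-0.5, -0.3, 0.4]
opening: 0.996
grasp_force: 0.0
```

```bash
python3 -c "
from h import *
to((.506,.1575,.25),(.506,.1575,.142))"
```

```text
t 2.1 pos [0.5048 0.1554 0.2506] F [-0.5 -0.3  0.4] tilt [-0.0015 -0.001  -1.    ] op 0.996 q [ 0.07  0.06  1.7  -0.    1.38  1.39]
(0.506, 0.1575, 0.25) [ 0.0042 -0.0043  0.0014]
(0.506, 0.1575, 0.142) [ 0.0046 -0.0045  0.2714]
```

Emit:
{"method": "drive_tool", "body": {
  "plan": [
    [[0.004, -0.004, 0, 0], [0.004, -0.004, 0.07, 0], [0.004, -0.004, 0.14, 0], [0.004, -0.004, 0.2, 0], [0.004, -0.004, 0.25, 0], [0.004, -0.004, 0.27, 0], [0.004, -0.004, 0.27, 0], [0.004, -0.004, 0.27, 0]]
  ]
}}

```text
time_s: 2.77
eef_pos: [0.5064, 0.1577, 0.1439]
eef_rot: [0.0, 0.992, 0.126, 0.0]
wrist_force: [0.2, 0.4, 0.3]
opening: 0.998
grasp_force: 0.0
```

Emit:
{"method": "drive_tool", "body": {
  "plan": [
    [[0, 0, 0, 0], [0, 0, 0, 0], [0, 0, 0, 0], [0, 0, 0, 0], [0, 0, 0, 0], [0, 0, 0, 0], [0, 0, 0, 0], [0, 0, 0, 0], [0, 0, 0, 0], [0, 0, 0, 0], [0, 0, 0, 0], [0, 0, 0, 0]]
  ],
  "jaw": 1
}}

```text
time_s: 3.77
eef_pos: [0.507, 0.1573, 0.1444]
eef_rot: [0.001, 0.992, 0.127, 0.001]
wrist_force: [0.4, -7.6, 4.5]
opening: 0.238
grasp_force: 59.1
```

```bash
python3 -c "
from h import *
to()
shot('side','side1.png')"
```

```text
t 3.7667 pos [0.507  0.1573 0.1444] F [ 0.4 -7.6  4.5] tilt [ 0.0021 -0.0026 -1.    ] op 0.238 q [ 0.08  0.18  1.8  -0.    1.16  1.4 ]
```

View pics/side1.png

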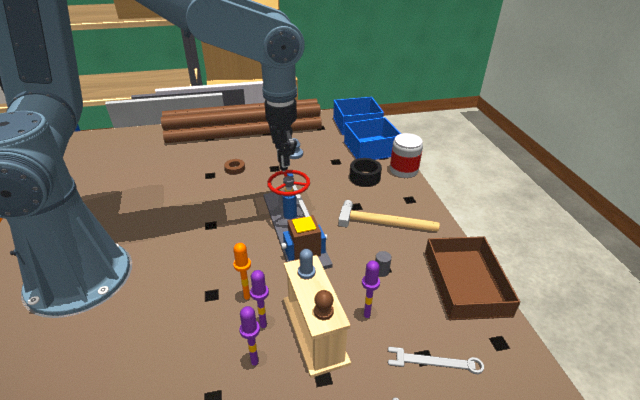

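The jaws hold the black handle, near (284,160), at 20 mm opening. Next, the circle table in tool units.

Run:
```python
import numpy as np
from scipy.spatial.transform import Rotation as Ro
R=Ro.from_quat([.992,.1265,0,0]).as_matrix()
r0=50*np.array([-np.sin(np.radians(5)),np.cos(np.radians(5)),0])
P=lambda d: Ro.from_euler('z',d,degrees=True).apply(r0)@R/400
for k in range(4):
    print(k,[[round(float(a),3) for a in (P(90*k+7.5*i)-P(90*k))[:2]]+[0,0] for i in range(1,13)])
```

```text
0 [[-0.016, -0.002, 0, 0], [-0.033, -0.001, 0, 0], [-0.049, 0.001, 0, 0], [-0.064, 0.006, 0, 0], [-0.079, 0.013, 0, 0], [-0.093, 0.021, 0, 0], [-0.106, 0.032, 0, 0], [-0.117, 0.044, 0, 0], [-0.127, 0.057, 0, 0], [-0.134, 0.071, 0, 0], [-0.14, 0.087, 0, 0], [-0.144, 0.103, 0, 0]]
1 [[-0.002, 0.016, 0, 0], [-0.001, 0.033, 0, 0], [0.001, 0.049, 0, 0], [0.006, 0.064, 0, 0], [0.013, 0.079, 0, 0], [0.021, 0.093, 0, 0], [0.032, 0.106, 0, 0], [0.044, 0.117, 0, 0], [0.057, 0.127, 0, 0], [0.071, 0.134, 0, 0], [0.087, 0.14, 0, 0], [0.103, 0.144, 0, 0]]
2 [[0.016, 0.002, 0, 0], [0.033, 0.001, 0, 0], [0.049, -0.001, 0, 0], [0.064, -0.006, 0, 0], [0.079, -0.013, 0, 0], [0.093, -0.021, 0, 0], [0.106, -0.032, 0, 0], [0.117, -0.044, 0, 0], [0.127, -0.057, 0, 0], [0.134, -0.071, 0, 0], [0.14, -0.087, 0, 0], [0.144, -0.103, 0, 0]]
3 [[0.002, -0.016, 0, 0], [0.001, -0.033, 0, 0], [-0.001, -0.049, 0, 0], [-0.006, -0.064, 0, 0], [-0.013, -0.079, 0, 0], [-0.021, -0.093, 0, 0], [-0.032, -0.106, 0, 0], [-0.044, -0.117, 0, 0], [-0.057, -0.127, 0, 0], [-0.071, -0.134, 0, 0], [-0.087, -0.14, 0, 0], [-0.103, -0.144, 0, 0]]
```

Emit:
{"method": "drive_tool", "body": {
  "plan": [
    [[-0.016, -0.002, 0, 0], [-0.033, -0.001, 0, 0], [-0.049, 0.001, 0, 0], [-0.064, 0.006, 0, 0], [-0.079, 0.013, 0, 0], [-0.093, 0.021, 0, 0], [-0.106, 0.032, 0, 0], [-0.117, 0.044, 0, 0], [-0.127, 0.057, 0, 0], [-0.134, 0.071, 0, 0], [-0.14, 0.087, 0, 0], [-0.144, 0.103, 0, 0]]
  ]
}}

```text
time_s: 4.82
eef_pos: [0.4619, 0.1043, 0.1444]
eef_rot: [-0.0, 0.992, 0.127, 0.002]
wrist_force: [6.2, 2.3, 3.7]
opening: 0.234
grasp_force: 59.6
```

Emit:
{"method": "drive_tool", "body": {
  "plan": [
    [[-0.002, 0.016, 0, 0], [-0.001, 0.033, 0, 0], [0.001, 0.049, 0, 0], [0.006, 0.064, 0, 0], [0.013, 0.079, 0, 0], [0.021, 0.093, 0, 0], [0.032, 0.106, 0, 0], [0.044, 0.117, 0, 0], [0.057, 0.127, 0, 0], [0.071, 0.134, 0, 0], [0.087, 0.14, 0, 0], [0.103, 0.144, 0, 0]]
  ]
}}

```text
time_s: 5.82
eef_pos: [0.5151, 0.0575, 0.1443]
eef_rot: [0.001, 0.992, 0.127, -0.0]
wrist_force: [-2.0, -3.0, 9.8]
opening: 0.237
grasp_force: 60.4
```

Emit:
{"method": "drive_tool", "body": {
  "plan": [
    [[0.016, 0.002, 0, 0], [0.033, 0.001, 0, 0], [0.049, -0.001, 0, 0], [0.064, -0.006, 0, 0], [0.079, -0.013, 0, 0], [0.093, -0.021, 0, 0], [0.106, -0.032, 0, 0], [0.117, -0.044, 0, 0], [0.127, -0.057, 0, 0], [0.134, -0.071, 0, 0], [0.14, -0.087, 0, 0], [0.144, -0.103, 0, 0]]
  ]
}}

```text
time_s: 6.82
eef_pos: [0.5617, 0.1125, 0.1444]
eef_rot: [0.001, 0.992, 0.126, 0.001]
wrist_force: [0.8, -3.2, 6.3]
opening: 0.239
grasp_force: 59.9
```

Emit:
{"method": "drive_tool", "body": {
  "plan": [
    [[0.002, -0.016, 0, 0], [0.001, -0.033, 0, 0], [-0.001, -0.049, 0, 0], [-0.006, -0.064, 0, 0], [-0.013, -0.079, 0, 0], [-0.021, -0.093, 0, 0], [-0.032, -0.106, 0, 0], [-0.044, -0.117, 0, 0], [-0.057, -0.127, 0, 0], [-0.071, -0.134, 0, 0], [-0.087, -0.14, 0, 0], [-0.103, -0.144, 0, 0]]
  ]
}}

```text
time_s: 7.82
eef_pos: [0.5068, 0.1573, 0.1443]
eef_rot: [0.001, 0.992, 0.127, 0.001]
wrist_force: [2.4, -6.8, 6.1]
opening: 0.234
grasp_force: 60.0
```

```bash
python3 -c "
from h import *
p,d=shot('top','top1.png'); np.savez('top1.npz',p=p,d=d,X=world('top',d))
cv2.imwrite('pics/top1c.png',cv2.resize(p[150:260,240:480,::-1],None,fx=3,fy=3))
to()"
```

```text
t 7.8667 pos [0.507  0.1573 0.1444] F [ 3.6 -4.6  1.6] tilt [ 0.0042 -0.0026 -1.    ] op 0.237 q [ 0.08  0.18  1.8  -0.    1.16  1.4 ]
```

View pics/top1c.png

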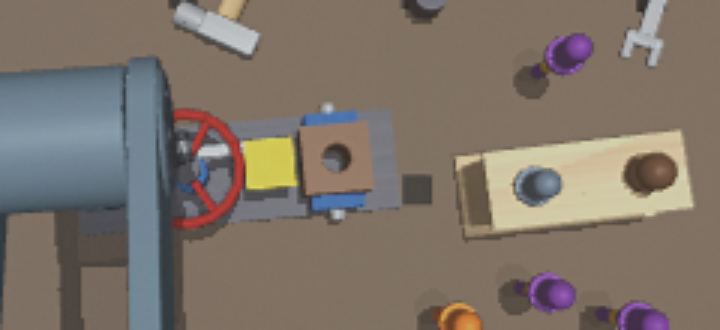

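The cover (crop 270,163) is clear of the hole (crop 337,157). I nudge against the stop to be sure it is a full turn.

Emit:
{"method": "drive_tool", "body": {
  "plan": [
    [[-0.004, 0, 0, 0], [-0.006, 0, 0, 0], [-0.008, 0, 0, 0], [-0.008, 0, 0, 0], [-0.008, 0, 0, 0]]
  ]
}}

```text
time_s: 8.28
eef_pos: [0.5067, 0.1572, 0.1445]
eef_rot: [0.001, 0.992, 0.126, 0.004]
wrist_force: [14.0, -0.2, -3.6]
opening: 0.236
grasp_force: 59.0
```

Emit:
{"method": "drive_tool", "body": {
  "plan": [
    [[0, 0, 0, 0], [0, 0, 0, 0], [0, 0, 0, 0], [0, 0, 0, 0], [0, 0, 0, 0], [0, 0, 0, 0], [0, 0, 0, 0], [0, 0, 0, 0], [0, 0, 0, 0], [0, 0, 0, 0]]
  ],
  "jaw": 0
}}

```text
time_s: 9.12
eef_pos: [0.5029, 0.1579, 0.1433]
eef_rot: [-0.0, 0.992, 0.127, -0.0]
wrist_force: [0.1, -0.1, 0.9]
opening: 1.002
grasp_force: 0.0
```

Emit:
{"method": "drive_tool", "body": {
  "plan": [
    [[0, 0, -0.1, 0], [0, 0, -0.2, 0], [0, 0, -0.3, 0], [0, 0, -0.3, 0], [0, 0, -0.3, 0]]
  ]
}}

```text
time_s: 9.53
eef_pos: [0.5047, 0.1581, 0.2665]
eef_rot: [0.0, 0.992, 0.127, 0.003]
wrist_force: [-1.5, 0.2, -1.1]
opening: 0.996
grasp_force: 0.0
```

```bash
python3 -c "
from h import *
to((.498,-.206,.262),(.498,-.206,.2),(.498,-.206,.136))"
```

```text
t 9.5333 pos [0.5047 0.1581 0.2665] F [-1.5  0.2 -1.1] tilt [ 6.6e-03  5.0e-04 -1.0e+00] op 0.996 q [ 0.08  0.04  1.69 -0.    1.41  1.4 ]
(0.498, -0.206, 0.262) [-0.2449  0.8769  0.0108]
(0.498, -0.206, 0.2) [-0.2459  0.8767  0.1658]
(0.498, -0.206, 0.136) [-0.2469  0.8765  0.3258]
```

Emit:
{"method": "drive_tool", "body": {
  "plan": [
    [[-0.245, 0.877, 0.01, 0], [-0.245, 0.877, 0.01, 0], [-0.245, 0.877, 0.01, 0], [-0.245, 0.877, 0.01, 0], [-0.245, 0.877, 0.01, 0], [-0.245, 0.877, 0.01, 0], [-0.245, 0.877, 0.01, 0], [-0.245, 0.877, 0.01, 0], [-0.245, 0.877, 0.01, 0], [-0.245, 0.877, 0.01, 0], [-0.245, 0.877, 0.01, 0], [-0.245, 0.877, 0.01, 0]]
  ]
}}

```text
time_s: 10.53
eef_pos: [0.4954, -0.2054, 0.2578]
eef_rot: [-0.001, 0.992, 0.126, -0.001]
wrist_force: [-0.0, 1.1, -0.6]
opening: 1.0
grasp_force: 0.0
```

```bash
python3 -c "
from h import *
p,d=shot('wrist','w1.png')
p,d=shot('top'); X=world('top',d); np.savez('top2.npz',p=p,d=d,X=X)
to((.498,-.206,.2),(.498,-.206,.136))"
```

```text
t 10.6333 pos [ 0.4959 -0.2047  0.2586] F [-0.2 -0.5  0.5] tilt [-0.001   0.0011 -1.    ] op 1.0 q [-0.61  0.07  1.67  0.    1.4   0.7 ]
(0.498, -0.206, 0.2) [0.0043 0.0046 0.1464]
(0.498, -0.206, 0.136) [0.0044 0.0048 0.3064]
```

View pics/w1.png

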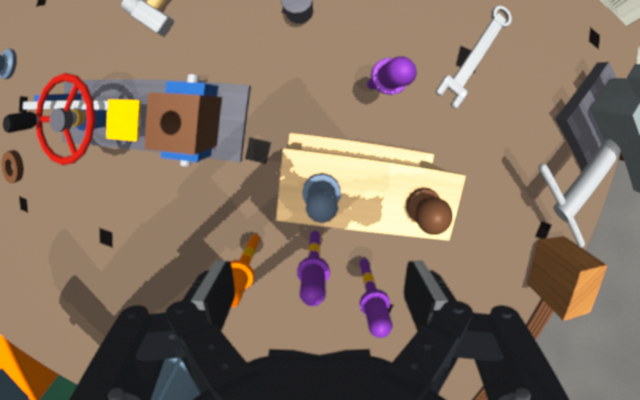

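The finial (321,205) is centred between the open fingers, which are at (215,290) and (425,290). The open hole is at (171,122) and the wheel handle is back on the far side. Descending to grip.

Emit:
{"method": "drive_tool", "body": {
  "plan": [
    [[0.004, 0.005, 0.05, 0], [0.004, 0.005, 0.1, 0], [0.004, 0.005, 0.16, 0], [0.004, 0.005, 0.22, 0], [0.004, 0.005, 0.27, 0], [0.004, 0.005, 0.305, 0], [0.004, 0.005, 0.305, 0], [0.004, 0.005, 0.305, 0], [0.004, 0.005, 0.305, 0]]
  ]
}}

```text
time_s: 11.38
eef_pos: [0.499, -0.2074, 0.1385]
eef_rot: [0.001, 0.992, 0.127, 0.001]
wrist_force: [-0.2, 0.8, 0.1]
opening: 1.003
grasp_force: 0.0
```

Emit:
{"method": "drive_tool", "body": {
  "plan": [
    [[0, 0, 0, 0], [0, 0, 0, 0], [0, 0, 0, 0], [0, 0, 0, 0], [0, 0, 0, 0], [0, 0, 0, 0], [0, 0, 0, 0], [0, 0, 0, 0], [0, 0, 0, 0], [0, 0, 0, 0], [0, 0, 0, 0], [0, 0, 0, 0]]
  ],
  "jaw": 1
}}

```text
time_s: 12.38
eef_pos: [0.4983, -0.2078, 0.1378]
eef_rot: [0.0, 0.992, 0.127, 0.0]
wrist_force: [-1.9, 1.4, 5.3]
opening: 0.291
grasp_force: 59.0
```

Emit:
{"method": "drive_tool", "body": {
  "plan": [
    [[0, 0, -0.04, 0], [0, 0, -0.08, 0], [0, 0, -0.13, 0], [0, 0, -0.19, 0], [0, 0, -0.25, 0], [0, 0, -0.3, 0], [0, 0, -0.33, 0], [0, 0, -0.33, 0], [0, 0, -0.33, 0], [0, 0, -0.33, 0]]
  ]
}}

```text
time_s: 13.22
eef_pos: [0.4973, -0.2073, 0.2673]
eef_rot: [-0.001, 0.992, 0.126, -0.001]
wrist_force: [-0.9, 0.3, -3.6]
opening: 0.288
grasp_force: 59.5
```

```bash
python3 -c "
from h import *
to((.523,-.033,.268))
p,d=shot('side','side2.png');np.savez('side2.npz',p=p,d=d,X=world('side',d))
p,d=shot('top')
print(ctrl.get_obs()['eef_pos'])
# hole from top1 and top2 images
for n in ['top1','top2']:
    f=np.load(n+'.npz'); p=f['p'];X=f['X']
    i=ctrl.camera_info('top');K=i['camera_matrix'];R=i['R'];t=i['t']
    v,u=np.mgrid[:400,:640]
    rays=np.stack([(u-K[0,2])/K[0,0],(v-K[1,2])/K[1,1],np.ones_like(u)*1.],-1)@R; c=-R.T@t
    s=(.09-c[2])/rays[...,2]; W=c+rays*s[...,None]
    g=p.astype(int).sum(-1)
    z=X[...,2]; near=np.hypot(W[...,0]-.523,W[...,1]+.033)
    print(n,g[195:210,345:361])
    m=(abs(z-.09)<.006)&(near<.06); P=X[m]; print(m.sum(),cv2.minAreaRect((W[m][:,:2]*1000).astype(np.float32)))
"
```

```text
t 13.2167 pos [ 0.4973 -0.2073  0.2673] F [-0.9  0.3 -3.6] tilt [-0.0025  0.0018 -1.    ] op 0.288 q [-0.62  0.07  1.65  0.    1.42  0.7 ]
(0.523, -0.033, 0.268) [ 0.1715 -0.4057 -0.0012]
[ 0.49730041 -0.20725092  0.26721303]
top1 [[380 378 379 377 378 381 385 378 380 380 375 375 380 373 376 378]
 [378 379 375 375 382 383 386 384 385 381 379 378 375 374 377 376]
 [378 379 379 387 389 394 330 315 349 387 388 380 383 378 377 378]
 [382 380 383 395 296 223 168 160 179 229 339 384 382 380 376 376]
 [383 383 392 286 164 138 134 142 139 146 194 335 378 379 377 376]
 [381 386 359 224 201 211 214 172 152 144 139 254 375 384 379 378]
 [381 386 292 238 237 243 245 246 190 157 145 178 372 383 382 380]
 [380 384 292 241 236 239 243 251 225 161 141 149 333 378 383 381]
 [380 383 378 373 372 373 372 268 218 185 148 148 328 376 380 380]
 [381 385 319 363 373 371 375 376 253 179 143 216 368 382 382 379]
 [383 382 381 344 363 370 374 355 245 167 145 323 379 383 380 379]
 [383 382 385 382 317 330 369 357 235 188 280 374 387 381 380 383]
 [384 379 386 382 381 349 335 335 300 370 383 384 382 381 380 379
[... 657 characters left out ...]
0 302 248 246 252 251 256 198 155 144 179 383 398 392 389]
 [392 398 299 247 248 249 253 260 234 164 147 155 344 389 392 393]
 [394 395 392 387 388 383 385 278 225 187 155 146 342 392 394 392]
 [396 395 325 375 384 384 392 388 260 189 147 227 380 396 391 391]
 [396 395 391 355 378 385 386 370 251 167 151 336 394 395 394 391]
 [395 396 397 396 327 342 385 369 243 193 290 387 397 394 392 392]
 [396 395 396 400 393 360 347 348 310 380 394 396 394 393 393 388]
 [395 398 397 394 395 393 391 392 391 396 396 393 396 394 393 390]
 [396 395 397 399 398 396 392 392 394 390 395 393 391 391 393 393]]
501 ((523.1747436523438, -18.25426483154297), (64.11500549316406, 90.42021179199219), 5.441836357116699)
```

View pics/side2.png

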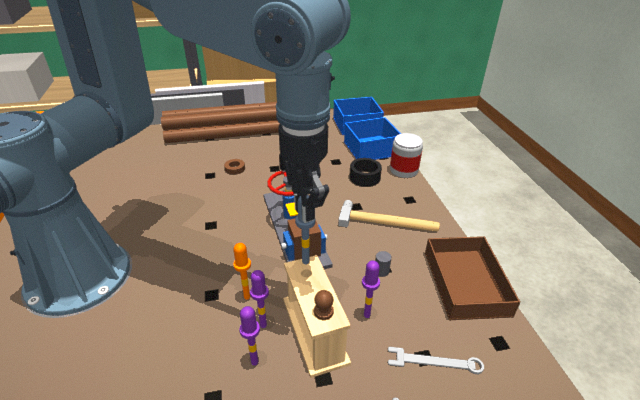

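Finial is held upright, tip at about (306,262), clear of the shelf. Moving above the hole.

Emit:
{"method": "drive_tool", "body": {
  "plan": [
    [[0.03, -0.08, 0, 0], [0.06, -0.15, 0, 0], [0.09, -0.22, 0, 0], [0.12, -0.29, 0, 0], [0.14, -0.34, 0, 0], [0.16, -0.38, 0, 0], [0.172, -0.406, 0, 0], [0.172, -0.406, 0, 0], [0.172, -0.406, 0, 0], [0.172, -0.406, 0, 0], [0.172, -0.406, 0, 0], [0.172, -0.406, 0, 0]]
  ]
}}

```text
time_s: 14.32
eef_pos: [0.5239, -0.0343, 0.2692]
eef_rot: [0.0, 0.992, 0.126, -0.0]
wrist_force: [0.4, -0.3, -3.8]
opening: 0.281
grasp_force: 60.0
```

```bash
python3 -c "
from h import *
to((.523,-.033,.268))
p,d=shot('side');X=world('side',d);np.savez('side3.npz',p=p,d=d,X=X)
w,wd=shot('wrist'); np.savez('w3.npz',p=w,d=wd,e=ctrl.get_obs()['eef_pos'],r=ctrl.get_obs()['eef_rot'])
a=cv2.resize(p[170:270,240:370,::-1],None,fx=4,fy=4,interpolation=cv2.INTER_CUBIC)
cv2.imwrite('pics/s3c.png',a); cv2.imwrite('pics/w3.png',w[:,:,::-1])
i=ctrl.camera_info('top');K=i['camera_matrix'];R=i['R'];t=i['t'];c=-R.T@t
r=R.T@np.array([(351.9-K[0,2])/K[0,0],(202.1-K[1,2])/K[1,1],1]); print('hole top',c+r*(.09-c[2])/r[2])
"
```

```text
t 14.3167 pos [ 0.5239 -0.0343  0.2692] F [ 0.4 -0.3 -3.8] tilt [-2.e-04 -1.e-04 -1.e+00] op 0.281 q [-0.29  0.04  1.69 -0.    1.42  1.03]
(0.523, -0.033, 0.268) [-0.0013 -0.0037  0.0029]
hole top [ 0.52433995 -0.03185769  0.09      ]
```

View pics/s3c.png

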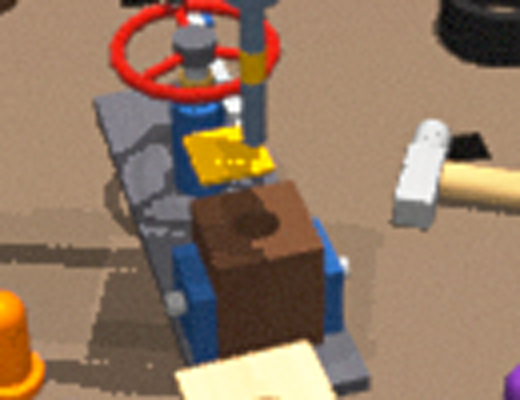

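View pics/w3.png

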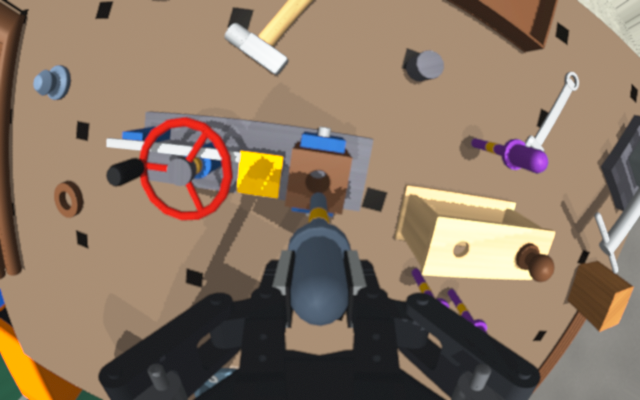

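Side crop: the stem tip (255,143) sits over the hole (254,220). Wrist view: the stem (318,212) and hole (318,180) line up. Now the exact offsets.

Run:
```python
from h import *
from scipy.optimize import least_squares
f=np.load('side3.npz');p=f['p'];X=f['X'];z=X[...,2]
i=ctrl.camera_info('side');K=i['camera_matrix'];R=i['R'];t=i['t'];c=-R.T@t
v,u=np.mgrid[:400,:640]
def plane(u,v,h): 
    r=np.stack([(u-K[0,2])/K[0,0],(v-K[1,2])/K[1,1],np.ones_like(u)*1.],-1)@R; return c+r*((h-c[2])/r[...,2])[...,None]
# stem: pixel edges per row -> axis; silhouettes
st=(np.hypot(X[...,0]-.523,X[...,1]+.033)<.03)&(z>.14)&(z<.25)
P=X[st]; print('stem pts',len(P),P.mean(0))
def res(a): return np.hypot(P[:,0]-a[0]-a[2]*(P[:,2]-.17),P[:,1]-a[1]-a[3]*(P[:,2]-.17))-.007
s=least_squares(res,[.523,-.033,0,0],loss='soft_l1',f_scale=.001); print('stem axis at z.17',s.x.round(4))
for zz in (.155,.17,.185,.2,.22,.24):
    q=P[abs(P[:,2]-zz)<.008]
    if len(q)>5:
        a=least_squares(lambda a:np.hypot(q[:,0]-a[0],q[:,1]-a[1])-.007,[.523,-.03],loss='soft_l1',f_scale=.001).x; print(zz,len(q),a.round(4))
# post top from plane backprojection
W=plane(u,v,.09)
m=(abs(z-.09)<.005)&(np.hypot(W[...,0]-.523,W[...,1]+.033)<.05); q=W[m]; print('post z',np.median(z[m]),cv2.minAreaRect((q[:,:2]*1000).astype(np.float32)))
# hole by depth: pixels whose depth is below the top plane, ray inside the post top
h=(np.hypot(W[...,0]-.523,W[...,1]+.033)<.02)&(z<.084); q=W[h]; print('hole px',h.sum(),q.mean(0),cv2.minEnclosingCircle((q[:,:2]*1000).astype(np.float32)) if len(q) else '')
# top camera
f=np.load('top2.npz');X=f['X'];z=X[...,2];i=ctrl.camera_info('top');K=i['camera_matrix'];R=i['R'];t=i['t'];c=-R.T@t
W=plane(u,v,.09);r=np.hypot(W[...,0]-.523,W[...,1]+.033)
h=(r<.02)&(z<.084);q=W[h];print('top hole',h.sum(),q.mean(0),cv2.minEnclosingCircle((q[:,:2]*1000).astype(np.float32)))
m=(abs(z-.09)<.005)&(r<.05);m&=W[...,1]<.002;print('top post',m.sum(),cv2.minAreaRect((W[m][:,:2]*1000).astype(np.float32)))
# wrist
f=np.load('w3.npz');d=f['d'];i=ctrl.camera_info('wrist');K=i['camera_matrix'];T=i['T_tool_cam']
g=f['p'].astype(int).sum(-1);print(g[166:216:2,304:334:2])
e=f['e'];q=f['r'];Rt=Ro.from_quat([q[1],q[2],q[3],q[0]]).as_matrix()
x=(u-K[0,2])/K[0,0];y=(v-K[1,2])/K[1,1];th=np.hypot(x,y)+1e-9
ray=np.stack([np.sin(th)*x/th,np.sin(th)*y/th,np.cos(th)],-1)
rw=ray@T[:3,:3].T@Rt.T;cw=Rt@T[:3,3]+e
Ww=cw+rw*((.09-cw[2])/rw[...,2])[...,None]
Xw=cw+rw*(d/ray[...,2])[...,None]
r=np.hypot(Ww[...,0]-.523,Ww[...,1]+.033);h=(r<.02)&(Xw[...,2]<.084);
if h.sum(): print('wrist hole',h.sum(),Ww[h].mean(0),cv2.minEnclosingCircle((Ww[h][:,:2]*1000).astype(np.float32)))
m=(np.abs(Xw[...,2]-.09)<.006)&(r<.05)&(Ww[...,1]<.002);print('wrist post',m.sum(),Ww[m].mean(0))
np.savez('w3w.npz',Ww=Ww,Xw=Xw)
st=(np.hypot(Xw[...,0]-.523,Xw[...,1]+.033)<.03)&(Xw[...,2]>.14)&(Xw[...,2]<.25);print('wrist stem',st.sum(),Xw[st].mean(0) if st.sum() else '')
```

```text
stem pts 222 [ 0.52352053 -0.03894563  0.19739816]
stem axis at z.17 [ 5.243e-01 -3.340e-02 -2.000e-04 -9.100e-03]
0.155 28 [ 0.5243 -0.0335]
0.17 38 [ 0.5244 -0.0334]
0.185 37 [ 0.5243 -0.0333]
0.2 38 [ 0.5244 -0.0338]
0.22 39 [ 0.5246 -0.0339]
0.24 26 [ 0.5241 -0.0339]
post z 0.08887515562523549 ((522.8153686523438, -27.880069732666016), (64.42528533935547, 87.94984436035156), 6.1291046142578125)
hole px 47 [ 0.52402343 -0.03725347  0.09      ] ((524.6129760742188, -36.24868392944336), 11.821988105773926)
top hole 64 [ 0.52426901 -0.031395    0.09      ] ((524.592041015625, -32.04098892211914), 12.47072696685791)
top post 457 ((524.3883056640625, -31.165237426757812), (64.2356185913086, 64.26620483398438), 5.692399024963379)
[[373 372 372 372 372 374 373 372 377 374 374 374 375 375 375]
 [372 373 374 374 370 367 356 357 359 366 372 373 371 372 371]
 [369 372 371 358 321 283 278 327 333 336 354 371 372 370 372]
 [290 334 331 272 240 233 236 304 377 393 330 328 366 372 369]
 [195 214 191 182 223 231 227 237 277 378 310 222 325 368 367]
 [191 166 123 126 177 214 224 224 226 259 201 14
[... 733 characters left out ...]
 206 201 197 193 194 193 185 190 188]
 [236 234 231 211 208 208 205 199 196 193 191 192 188 188 188]
 [236 227 205 203 209 208 204 201 196 192 189 191 188 189 188]
 [232 212 194 201 208 211 215 215 210 198 190 187 188 191 204]
 [245 213 200 208 227 245 247 244 238 229 208 189 192 219 228]
 [240 239 234 233 251 237 232 228 225 219 227 212 201 232 232]
 [250 270 280 272 238 239 234 227 223 221 217 229 242 255 249]
 [257 342 360 283 238 236 233 228 226 221 218 239 276 276 278]]
wrist hole 408 [ 0.52552647 -0.0330088   0.09      ] ((525.489501953125, -32.86269760131836), 12.780150413513184)
wrist post 2822 [ 0.52787825 -0.03249439  0.09      ]
wrist stem 497 [ 0.52984894 -0.03292104  0.193561  ]
```

Emit:
{"method": "drive_tool", "body": {
  "plan": [
    [[0, -0.001, 0.03, 0], [0, -0.001, 0.06, 0], [0, -0.001, 0.09, 0], [0, -0.001, 0.115, 0], [0, -0.001, 0.115, 0], [0, -0.001, 0.115, 0], [0, -0.001, 0.115, 0], [0, -0.001, 0.115, 0]]
  ]
}}

```text
time_s: 15.08
eef_pos: [0.5244, -0.033, 0.224]
eef_rot: [0.0, 0.992, 0.127, 0.001]
wrist_force: [-1.0, 0.8, -3.1]
opening: 0.288
grasp_force: 60.0
```

```bash
cat > m.py <<'E'
from h import *
from scipy.optimize import least_squares
v,u=np.mgrid[:400,:640]
def cyl(P,rad):
    s=least_squares(lambda a:np.hypot(P[:,0]-a[0],P[:,1]-a[1])-rad,P[:,:2].mean(0),loss='soft_l1',f_scale=.001); return len(P),s.x.round(4)
def fit(n,W,X,lo):
    r=np.hypot(W[...,0]-.5245,W[...,1]+.0325);z=X[...,2];rx=np.hypot(X[...,0]-.5245,X[...,1]+.0325)
    m=(rx<.025)&(z>lo)&(z<lo+.085); 
    if m.sum()>5: P=X[m];print(n,'stem',cyl(P,.007),'z min',P[:,2].min().round(4),[cyl(P[abs(P[:,2]-lo-k)<.012],.007) for k in(.01,.04,.07) if (abs(P[:,2]-lo-k)<.012).sum()>5])
    # ring points: top-face pixels by angle, nearest to the hole
    h=(r<.022)&(z<.084)
    if h.sum()>5: print(n,'hole',h.sum(),cv2.minEnclosingCircle((W[h][:,:2]*1000).astype(np.float32)))
def stat(n):
    p,d=ctrl.camera(n);i=ctrl.camera_info(n);K=i['camera_matrix'];R=i['R'];t=i['t'];c=-R.T@t
    r=np.stack([(u-K[0,2])/K[0,0],(v-K[1,2])/K[1,1],np.ones_like(u)*1.],-1)@R
    return p,c+r*((.09-c[2])/r[...,2])[...,None],world(n,d)
def wrist():
    o=ctrl.get_obs();e=o['eef_pos'];q=o['eef_rot'];p,d=ctrl.camera('wrist');i=ctrl.camera_info('wrist');K=i['camera_matrix'];T=i['T_tool_cam']
    Rt=Ro.from_quat([q[1],q[2],q[3],q[0]]).as_matrix()
    x=(u-K[0,2])/K[0,0];y=(v-K[1,2])/K[1,1];th=np.hypot(x,y)+1e-9
    ray=np.stack([np.sin(th)*x/th,np.sin(th)*y/th,np.cos(th)],-1);rw=ray@T[:3,:3].T@Rt.T;cw=Rt@T[:3,3]+e
    return p,cw+rw*((.09-cw[2])/rw[...,2])[...,None],cw+rw*(d/ray[...,2])[...,None]
E
python3 - <<'E'
from m import *
to()
lo=ctrl.get_obs()['eef_pos'][2]-.1178; print('tip',lo)
p,W,X=stat('side');fit('side',W,X,max(lo+.003,.095));np.savez('s4.npz',p=p,W=W,X=X)
w,W,X=wrist();fit('wrist',W,X,max(lo+.003,.095));np.savez('w4.npz',p=w,W=W,X=X)
a=cv2.resize(p[190:250,270:340],None,fx=5,fy=5,interpolation=2);b=cv2.resize(w[140:230,270:370],None,fx=4,fy=4,interpolation=2)
o=np.zeros((360,760,3),np.uint8);o[:300,:350]=a;o[:360,355:755]=b;cv2.imwrite('pics/c4.png',o[:,:,::-1])
E
```

```text
t 15.0833 pos [ 0.5244 -0.033   0.224 ] F [-1.   0.8 -3.1] tilt [ 1.3e-03 -4.0e-04 -1.0e+00] op 0.288 q [-0.29  0.08  1.74  0.    1.33  1.03]
tip 0.106188517142085
side stem (192, array([ 0.5248, -0.0324])) z min 0.1101 [(43, array([ 0.525 , -0.0322])), (49, array([ 0.5245, -0.0325])), (62, array([ 0.5249, -0.0324]))]
side hole 48 ((523.2719116210938, -35.39763259887695), 11.713159561157227)
wrist stem (493, array([ 0.525 , -0.0334])) z min 0.1094 [(114, array([ 0.5248, -0.0333])), (163, array([ 0.525 , -0.0335])), (113, array([ 0.5251, -0.0335]))]
wrist hole 358 ((525.9697875976562, -33.29042053222656), 12.777109146118164)
```

View pics/c4.png

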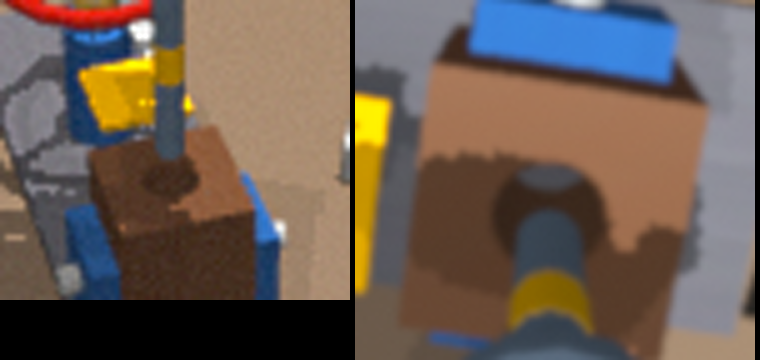

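Both views show the stem tip just above the hole, centred within about 0.5 mm (side crop: stem 170,155 and hole 170,180). Lowering.

Emit:
{"method": "drive_tool", "body": {
  "plan": [
    [[0.001, 0, 0, 0], [0.001, 0, 0.01, 0], [0.001, 0, 0.02, 0], [0.001, 0, 0.035, 0], [0.001, 0, 0.05, 0], [0.001, 0, 0.065, 0], [0.001, 0, 0.08, 0], [0.001, 0, 0.09, 0], [0.001, 0, 0.1, 0], [0.001, 0, 0.1, 0], [0.001, 0, 0.1, 0], [0.001, 0, 0.1, 0]]
  ]
}}

```text
time_s: 16.18
eef_pos: [0.5245, -0.0329, 0.1836]
eef_rot: [0.0, 0.992, 0.127, 0.0]
wrist_force: [0.2, 0.2, -4.1]
opening: 0.289
grasp_force: 60.0
```

Run:
```python
from m import *
to()
lo=.095
p,W,X=stat('side');fit('side',W,X,lo)
for k in range(2):
    w,W,X=wrist();fit('wrist',W,X,lo)
to()
```

```text
t 16.1833 pos [ 0.5245 -0.0329  0.1836] F [ 0.2  0.2 -4.1] tilt [ 5.e-04 -1.e-04 -1.e+00] op 0.289 q [-0.29  0.12  1.78  0.    1.24  1.03]
side stem (221, array([ 0.5227, -0.0437])) z min 0.0952 [(41, array([ 0.5247, -0.0326])), (51, array([ 0.5248, -0.0325])), (99, array([ 0.523 , -0.0428]))]
side hole 18 ((524.6402587890625, -35.72179412841797), 11.906181335449219)
wrist stem (1422, array([ 0.5357, -0.0309])) z min 0.0951 [(144, array([ 0.525 , -0.0333])), (145, array([ 0.5252, -0.0333])), (899, array([ 0.5353, -0.031 ]))]
wrist hole 314 ((526.06884765625, -33.11353302001953), 12.492575645446777)
wrist stem (1431, array([ 0.5358, -0.0309])) z min 0.0955 [(146, array([ 0.525 , -0.0333])), (147, array([ 0.5252, -0.0333])), (861, array([ 0.5353, -0.0309]))]
wrist hole 315 ((526.2153930664062, -33.19272994995117), 12.449422836303711)
t 16.3333 pos [ 0.5245 -0.0329  0.1837] F [ 1.  -0.4 -2.8] tilt [ 7.e-04 -2.e-04 -1.e+00] op 0.288 q [-0.29  0.12  1.78  0.    1.24  1.03]
```

Run:
```python
from m import *
def rim(n,p,W,X):
    r=np.hypot(W[...,0]-.5248,W[...,1]+.0328);m=(r<.03);z=X[...,2]
    print(n,'post z',np.median(z[(abs(z-.09)<.006)&m]).round(4))
    hole=(m&(z<.087)&(z>0)).astype(np.uint8); face=m&(abs(z-.09)<.003)
    edge=(cv2.dilate(hole,np.ones((3,3),np.uint8))>0)&face
    hin=(cv2.dilate(face.astype(np.uint8),np.ones((3,3),np.uint8))>0)&(hole>0)
    P=np.vstack([W[edge],W[hin]])[:,:2];P=P[np.hypot(P[:,0]-.5248,P[:,1]+.0328)<.018]
    s=least_squares(lambda a:np.hypot(P[:,0]-a[0],P[:,1]-a[1])-.013,[.5248,-.0328],loss='soft_l1',f_scale=.001);s2=least_squares(lambda a:np.hypot(P[:,0]-a[0],P[:,1]-a[1])-a[2],[.5248,-.0328,.013],loss='soft_l1',f_scale=.001)
    a=np.degrees(np.arctan2(P[:,1]-s.x[1],P[:,0]-s.x[0])); print(n,len(P),s.x.round(4),s2.x.round(4),np.histogram(a,12,(-180,180))[0])
w=wrist();rim('wrist',*w)
f=np.load('w4.npz');rim('w4',f['p'],f['W'],f['X'])
f=np.load('w3w.npz');rim('w3',None,f['Ww'],f['Xw'])
rim('side',*stat('side'))
f=np.load('side3.npz')
i=ctrl.camera_info('top');K=i['camera_matrix'];R=i['R'];t=i['t'];c=-R.T@t
r=np.stack([(u-K[0,2])/K[0,0],(v-K[1,2])/K[1,1],np.ones_like(u)*1.],-1)@R
rim('top',None,c+r*((.09-c[2])/r[...,2])[...,None],np.load('top2.npz')['X'])
```

```text
wrist post z 0.0905
wrist 252 [ 0.5239 -0.0335] [ 0.5246 -0.0334  0.0123] [ 0  0 16 22 27 40 33 40 32 27 15  0]
w4 post z 0.0906
w4 168 [ 0.525  -0.0333] [ 0.5251 -0.0333  0.0128] [ 0  3 19 18 19 20 17 19 19 15 17  2]
w3 post z 0.0907
w3 174 [ 0.5249 -0.0331] [ 0.525  -0.0331  0.0127] [ 1 14 15 16 17 15 16 17 17 12 17 17]
side post z 0.089
side 77 [ 0.5245 -0.0323] [ 0.5245 -0.0323  0.013 ] [ 8  9 11 10  9  7  6  4  0  0  7  6]
top post z 0.0909
top 68 [ 0.5244 -0.0315] [ 0.5244 -0.0314  0.0128] [4 7 6 5 8 6 6 5 6 4 6 5]
```

Run:
```python
from m import *
for n,(p,W,X) in (('side',stat('side')),('wrist',wrist())):
    hsv=cv2.cvtColor(p,cv2.COLOR_RGB2HSV);rx=np.hypot(X[...,0]-.5248,X[...,1]+.033)
    m=(rx<.012)&(abs(hsv[...,0].astype(int)-25)<9)&(hsv[...,1]>120)&(X[...,2]>.095)&(X[...,2]<.15)
    z=X[...,2][m];print(n,m.sum(),np.percentile(z,[0,2,50,98,100]).round(4),z.mean())
to((.5245,-.0329,.1528))
```

```text
side 42 [0.1094 0.1095 0.1194 0.1292 0.1293] 0.12000895683966703
wrist 201 [0.1044 0.1093 0.1228 0.132  0.1331] 0.1223853158001997
t 16.5333 pos [ 0.5243 -0.0329  0.1835] F [ 0.   0.6 -3.6] tilt [ 3.e-04 -1.e-04 -1.e+00] op 0.284 q [-0.29  0.12  1.78  0.    1.24  1.03]
(0.5245, -0.0329, 0.1528) [0.0003 0.0002 0.0767]
```

Emit:
{"method": "drive_tool", "body": {
  "plan": [
    [[0, 0, 0.01, 0], [0, 0, 0.02, 0], [0, 0, 0.03, 0], [0, 0, 0.04, 0], [0, 0, 0.05, 0], [0, 0, 0.06, 0], [0, 0, 0.068, 0], [0, 0, 0.074, 0], [0, 0, 0.077, 0], [0, 0, 0.077, 0], [0, 0, 0.077, 0], [0, 0, 0.077, 0]]
  ]
}}

```text
time_s: 17.53
eef_pos: [0.5244, -0.0329, 0.1527]
eef_rot: [0.0, 0.992, 0.127, 0.0]
wrist_force: [0.4, 0.5, -3.1]
opening: 0.283
grasp_force: 60.0
```

Run:
```python
from m import *
o=[]
for n,(p,W,X) in (('side',stat('side')),('wrist',wrist())):
    hsv=cv2.cvtColor(p,cv2.COLOR_RGB2HSV);rx=np.hypot(X[...,0]-.5248,X[...,1]+.033);z=X[...,2]
    m=(rx<.012)&(abs(hsv[...,0].astype(int)-25)<9)&(hsv[...,1]>120)&(z>.07)&(z<.12)
    zz=z[m];print(n,'band',m.sum(),np.percentile(zz,[0,2,98,100]).round(4))
    s=(rx<.010)&(z>.093)&(z<.122);print('stem',cyl(X[s],.007))
    o.append(cv2.resize(p[195:245,270:340] if n=='side' else p[150:220,275:365],(380,290),interpolation=2))
cv2.imwrite('pics/c5.png',np.hstack(o)[:,:,::-1]);to()
```

```text
side band 35 [0.08   0.0821 0.1001 0.1013]
stem (58, array([ 0.525 , -0.0325]))
wrist band 202 [0.0736 0.0797 0.1015 0.102 ]
stem (138, array([ 0.5252, -0.0333]))
t 17.6333 pos [ 0.5244 -0.0329  0.1528] F [ 0.4 -0.8 -3.6] tilt [ 5.e-04 -1.e-04 -1.e+00] op 0.287 q [-0.29  0.16  1.8  -0.    1.18  1.03]
```

View pics/c5.png

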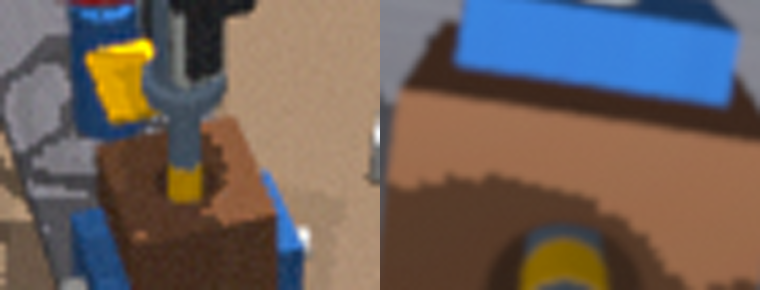

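The stem is in the hole, with the band's middle at the rim (z 0.080–0.101). The gap looks even in both views, and there is no contact force beyond the finial's weight. Handing in.

```bash
python3 -c "
from bench import ctrl
print(ctrl.hand_in())"
```

```text
the job is handed in; nothing more can be done
None
```

The job is handed in at about 18 s: the wheel is wound one full turn to its stop with the cover off the hole. The finial is held upright and still in the hole, its band at the rim and centred to about 0.5 mm by camera, with no sign of post contact in the force readings; the hand-in returned no verdict.

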